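# Unlock and reset the tripped bench power lever

## Task

The bench outlet box has tripped and its lever is stuck half-way, locked by the red-headed pin. First draw the pin up out of its bore and park it hanging in the side notch of the same plate, well in against the closed end with its head resting flat on the plate; only then reset the lever: push it fully to the off stop (red dot, the side nearer you) and after that throw it fully to the on stop (green dot). Leave the tube rack, timer and clip box where they are.

Things in the scene. Friction and masses are not known exactly. Their poses are not given: they have to be found in the camera images.
- trip_box: Grey outlet box fixed to the bench, 150 (x) x 170 (y) x 60 mm high; origin at the centre of its underside; x points away from the robot to the on side (green dot), y left, z up. Over its right part stands a yellow plate, x = -30 to 30, y = -83 to 20 mm, 6 mm thick, top at z = 111 mm, with a bore and, at its right edge, a notch. The lever stands left of the plate at y = 50 mm.
- pin_grip (a point): Grip centre of the loose lockout pin (about 40 g): red round head 20 mm across, 28 mm tall, on a 22 mm collar 4 mm thick; below it an 8 mm steel shank, 38 mm long. The point lies 20 mm above the collar's underside, 12 mm below the top; z along the pin, up. With the collar on the plate it is 131 mm above the bench. At the start the pin stands in the bore; lift it over 38 mm to clear.
- notch (a point): Where the pin's axis belongs when parked: 6 mm from the closed end of the notch, at the height of the plate's top (111 mm). The notch is a slot through the plate, 12 mm wide, open to the right (box -y), its flared mouth 24 mm from this point. Fixed to the box, 42 mm to the right (box -y) of the bore (10 mm wide, at box x = 0, y = -10 mm).
- lever_pivot (a point): Point on the lever's hinge axis below the handle, fixed to the box (x = 0, y = 50, z = 62 mm). The axis runs along the box's y.
- lever_grip (a point): Middle of the lever's black handle, 100 mm from the hinge axis. The handle is 14 mm thick in the direction of swing, 20 mm wide along the hinge axis, and reaches from 28 mm below this point to 20 mm above it. Below is a steel stalk; 30 mm from the axis a fork reaches right from it under the plate round the pin's shank, so the lever moves only about 0.15 rad while the pin is in.
- lever (a joint): Lever angle in rad: 0 upright, -0.6 fully off (leaning to box -x, red dot, nearer the robot), +0.6 fully on (leaning to box +x, green dot). Tripped: near 0. Friction holds it where it is left; about 1.5 N at the handle moves it. Hard stops at both ends. Best pushed on its side with shut fingers: firmly gripped, it drags in the pads and stops short.
- tube_rack: White tube rack with four sample tubes, 48 x 136 mm, about 105 mm tall with tubes, loose behind the box; origin at the centre of its underside.
- bench_timer: White bench timer, 82 x 58 x 22 mm, loose in front of the box; origin at the centre of its underside.
- clip_box: Clear open box of clips, 56 x 81 x 30 mm, loose to the right of the box; origin at the centre of its underside.

How it is judged:
By the outcome, as a careful person would: the job done as asked, in the order asked, and still so for the second after the job is handed in, with the robot touching nothing.
It also fails if it takes over 51 s, if anything falls off the work surface, if the arm or the gripper's body presses on something with over 40 N, if the wrist force passes 120 N, or if a joint passes its speed limit or range.

## Robot

A 6-joint arm with a two-finger parallel gripper is mounted at the origin on the work surface; the furniture and walls round the work are solid. World frame = base frame: x ahead of the robot, y to its left, z up, the work surface at z = 0. Lengths are in mm, angles in rad, forces in N, time in s.
With the tool pointing down it reaches from about 275 to 825 mm from the base axis. Payload 5.2 kg.
Tool frame: the origin (TCP) lies at the very end of the fingers, on their centre line; the grasp point (between the pads) lies 19 mm behind it; z points along the fingers, y is the line along which they close (so a half turn about z gives the same grasp; the last joint's range is limited). The gripper opens to 93 mm and grips with 3 to 60 N. Pads are 15 mm wide; open, the fingers measure 128 mm over their backs; the gripper's body (75 mm by 188 mm) begins 65 mm behind the grasp point.
Start: joints at [-1.332, 0.259, 1.535, -0, 1.348, -0.203], TCP at [235.183, -497.186, 218.653] pointing down, gripper open.
Joint ranges: [-3.14, 3.14], [-0.91, 2.08], [0.19, 2.58], [-1.22, 4.36], [0.22, 2.71], [-3.12, 3.12]. Speed limits (rad/s): [2.57, 2.57, 3.14, 3.14, 3.14, 3.14].

## Interface

Orientations are given as [roll, pitch, yaw] about the fixed x, y, z axes, in that order (R = Rz(yaw) Ry(pitch) Rx(roll)).
In Python, from bench import robot gives the robot as it stands. The module is installed in compiled form; this text tells all that it offers. Calls block until the motion is done:
- robot.move_ptp(position, orientation): joint-space move of the TCP to a pose.
- robot.move_linear(position, ori=None, speed=150, f_stop=None): straight line of the TCP; ori=None keeps the orientation; speed is the mean speed in mm/s. With f_stop (N) it stops when the force on the tool has changed by that much, and returns True; else False.
- robot.move_j(angles): joint-space move.
- robot.move_gripper(opening): opening from 0.0 (shut) to 1.0 (fully open); the grip force is fixed at half the most; returns when the fingers have stopped.
- robot.sleep(seconds).
- robot.inverse_kinematics(position, orientation): joint angles nearest the present ones, or None.
- robot.get_image(name): name is "scene" or "top" or "wrist"; returns a dict with "img" (400x640x3 uint8, blue, green, red), "fovy" (degrees; the focal length in pixels is half the picture's height over the tangent of half this angle, whatever the lens; pixels are square), "cx", "cy" (the principal point, pixels), "eye" and "orientation" of the camera in the world. Camera axes: x right, y down, z forward; pixel columns grow to the right and rows downward; lengths in mm; the calibration is good to about 2 mm. A picture is of the moment at which its call begins. There is no depth.
A pose or a line that the arm cannot do raises robot.MotionError and nothing moves.
- robot.hand_in(): hands the job in; it is judged then, once.
Readings, each from a call of its own:
- robot.current_t(): time.
- robot.current_qpos(): joint angles.
- robot.current_joint_vel(): joint speeds.
- robot.current_joint_efforts(): joint torques, N m.
- robot.current_tcp_pos(): TCP position.
- robot.current_eef_rot(): TCP orientation.
- robot.current_contact_force(): force on the tool from outside, world axes, zero at the start.
- robot.current_ft_torque(): the same for the moment, N m.
- robot.current_gripper_width(): opening from 0.0 (shut) to 1.0 (fully open).
- robot.current_finger_force(): force on a finger pad.
Only numpy, scipy, OpenCV 4.12 (cv2) and the standard library are available. Lean on these libraries where they do the work, as an engineer would, in place of code of your own. Each camera call takes 0.05 s, during which the arm holds its last target. There are 200 camera calls.

## Working session

There is one attempt and no reset: what is moved stays moved. The work goes in short steps, each a Python script; the robot and the scene stay as the last script left them, time stands still between calls to the robot, and variables do not carry over. Pictures are saved under pics/ and viewed, at most 11 in all, crops included, and the job is handed in when it is done.

```bash
mkdir -p pics
cat > h.py <<'E'
import numpy as np, cv2
from bench import robot
from scipy.spatial.transform import Rotation as R
def cam(n):
    d=robot.get_image(n); d['f']=200/np.tan(np.radians(d['fovy'])/2)
    o=np.array(d['orientation'],float); d['R']=R.from_euler('xyz',o).as_matrix() if o.size==3 else (o.reshape(3,3) if o.size==9 else None)
    return d
def ray(d,u,v):
    r=d['R']@np.array([(u-d['cx'])/d['f'],(v-d['cy'])/d['f'],1]); return np.array(d['eye'],float),r
def onz(d,u,v,z):
    e,r=ray(d,u,v); return e+r*(z-e[2])/r[2]
def proj(d,p):
    q=d['R'].T@(np.array(p,float)-d['eye']); return d['cx']+d['f']*q[0]/q[2],d['cy']+d['f']*q[1]/q[2]
def tri(obs):
    A=np.zeros((3,3));b=np.zeros(3)
    for d,u,v in obs:
        e,r=ray(d,u,v); r=r/np.linalg.norm(r); M=np.eye(3)-np.outer(r,r);A+=M;b+=M@e
    return np.linalg.solve(A,b)
E
python3 - <<'E'
from h import *
for n in("scene","top","wrist"):
    d=cam(n); cv2.imwrite(f'pics/{n}0.png',d['img']); print(n,d['eye'],d['orientation'],d['fovy'],d['cx'],d['cy'])
a=cv2.imread('pics/scene0.png');b=cv2.imread('pics/top0.png')
print(robot.current_eef_rot(),robot.current_t())
E
```

```text
scene [183.12156241 796.48923241 616.60646482] [-2.10397099  0.0217703  -2.71734103] 42.94030720665241 329.6240879729865 202.8142956430232
top [ 363.56446871   13.56075655 1051.45939149] [-2.96063736e+00  2.01936123e-03 -1.58830232e+00] 44.5136656350435 317.3138865887619 204.36045789611194
wrist [ 296.25396052 -469.22003662  383.31290211] [ 2.89738674e+00  1.37807276e-03 -1.12841848e+00] 70.47900240872706 318.6850018388764 200.8567424447793
[-3.14024721e+00 -2.64536659e-04  4.41793184e-01] 0.15
```

View pics/scene0.png

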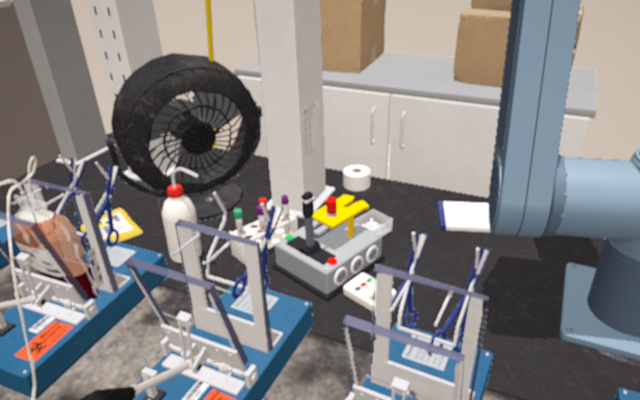

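View pics/top0.png

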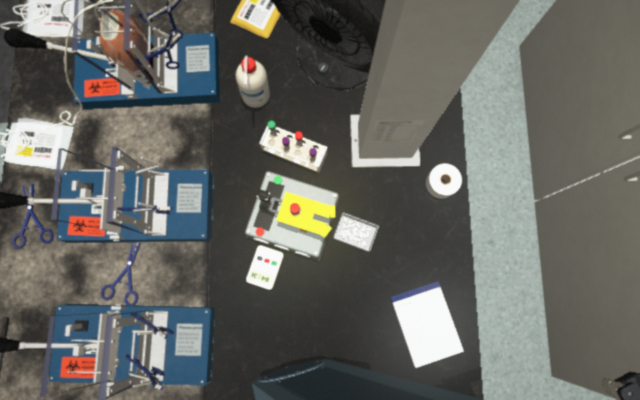

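The top view shows the yellow plate near (307,213), the red pin head at (295,209), green dot (278,180), red dot (260,232), and the lever near (265,200). A pillar stands behind and to the right, with its base at about (350-420,115-165).

Run:
```python
from h import *
d=cam('top'); s=cam('scene')
def blobs(d,lo,hi,roi,mina=8):
    h=cv2.cvtColor(d['img'],cv2.COLOR_BGR2HSV); m=cv2.inRange(h,lo,hi)
    k=np.zeros_like(m);x0,y0,x1,y1=roi;k[y0:y1,x0:x1]=255;m&=k
    n,l,st,c=cv2.connectedComponentsWithStats(m)
    return m,[(st[i,4],c[i].round(1)) for i in range(1,n) if st[i,4]>=mina]
roi=(235,165,350,265)
for nm,dd,r in(('top',d,roi),('scene',s,(270,185,400,300))):
    for c,lo,hi in(('red',(0,150,90),(8,255,255)),('yel',(22,150,100),(35,255,255)),('grn',(45,100,60),(85,255,255))):
        m,b=blobs(dd,lo,hi,r); print(nm,c,b)
        if nm=='top':
            for a,p in b: print('   z60',onz(d,*p,60).round(1),'z111',onz(d,*p,111).round(1),'z143',onz(d,*p,143).round(1))
            if c=='yel':
                q=cv2.findContours(m,0,2)[0]; q=max(q,key=cv2.contourArea)
                w=np.array([onz(d,*p,111)[:2] for p in q[:,0]],np.float32); print(cv2.minAreaRect(w))
for p in((350,115),(352,167),(420,165),(360,158),(412,158),(335,215),(378,222),(368,250),(250,285),(285,260)): print('table',p,onz(d,*p,0).round(0))
t=cv2.resize(d['img'][160:300,230:390],None,fx=5,fy=4.28,interpolation=cv2.INTER_CUBIC)
t=cv2.resize(d['img'][165:265,235:385],None,fx=5,fy=5,interpolation=cv2.INTER_CUBIC); cv2.imwrite('pics/crop.png',t)
```

```text
top red [(np.int32(70), array([294.5, 208.3])), (np.int32(39), array([259.6, 230.9]))]
   z60 [537.6  59.5  60. ] z111 [528.6  57.1 111. ] z143 [523.   55.7 143. ]
   z60 [492.  131.2  60. ] z111 [485.4 125.2 111. ] z143 [481.2 121.4 143. ]
top yel [(np.int32(1316), array([305.9, 214.3]))]
   z60 [524.6  36.2  60. ] z111 [516.3  35.  111. ] z143 [511.1  34.3 143. ]
((516.0224609375, 33.25171661376953), (106.90977478027344, 62.65740203857422), 72.20094299316406)
top grn [(np.int32(48), array([277.2, 179.7]))]
   z60 [598.6  95.   60. ] z111 [586.6  90.8 111. ] z143 [579.   88.2 143. ]
scene red [(np.int32(131), array([330.8, 204.3])), (np.int32(48), array([331.6, 260.3]))]
scene yel [(np.int32(966), array([341.4, 211.7]))]
scene grn [(np.int32(34), array([289.4, 237.7]))]
table (350, 115) [760. -65.   0.]
table (352, 167) [639. -66.   0.]
table (420, 165) [ 641. -217.    0.]
table (360, 158) [659. -85.   0.]
table (412, 158) [ 657. -200.    0.]
table (335, 215) [532. -26.   0.]
table (378, 222) [ 515. -119.    0.]
table (368, 250) [454. -95.   0.]
table (250, 285) [384. 158.   0.]
table (285, 260) [436.  84.   0.]
```

View pics/crop.png

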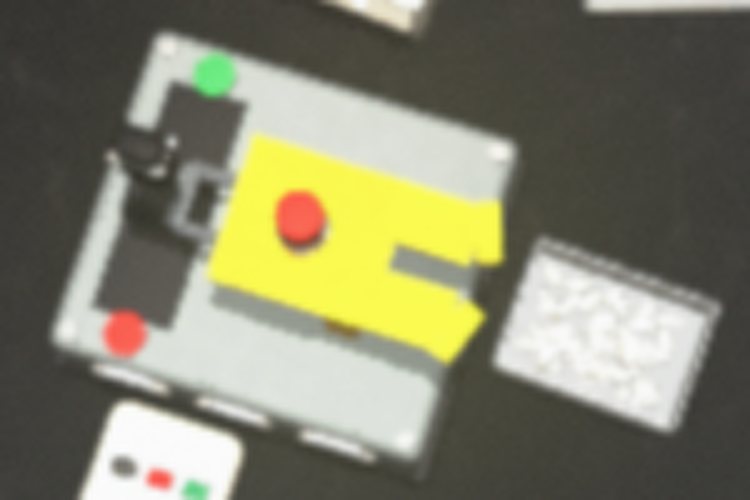

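Measured box yaw is about -18° with its origin at (525.8, 63.2). The bore, head and dots agree with this within about 2 mm. I'll move above the pin and refine with the wrist camera.

```bash
cat >> h.py <<'E'
yaw=-0.316; O=np.array([525.8,63.2])
def W(x,y,z): 
    c,s=np.cos(yaw),np.sin(yaw); return [O[0]+c*x-s*y,O[1]+s*x+c*y,z]
ORI=[np.pi,0,yaw+np.pi/2]
E
python3 - <<'E'
from h import *
robot.move_ptp([420,-130,300],ORI)
robot.move_linear(W(0,-45,235),speed=250)
print(robot.current_qpos(),robot.current_t(),robot.current_tcp_pos())
d=cam('wrist'); im=d['img']
print(d['eye'])
for n,p in dict(head=W(0,-10,143),notch=W(0,-52,111),cend=W(0,-46,111),tl=W(30,20,111),bl=W(-30,20,111),grip=W(0,50,162)).items():
    u,v=proj(d,p); print(n,u,v); cv2.drawMarker(im,(int(u),int(v)),(255,0,255),0,12)
cv2.imwrite('pics/w1.png',im)
E
```

```text
[-1.79717486e-01  1.79203069e-01  1.59627713e+00 -6.76316147e-04
  1.36620685e+00  1.37105062e-01] 2.7 [511.70258968  19.40188038 235.17445603]
[533.29482262  82.13883298 400.52002534]
head 317.2275942239976 164.3618341057054
notch 317.4225525082432 200.68002751179426
cend 317.4157822102319 195.1305555973088
tl 347.5685735333967 130.2816117682931
bl 287.10276586355377 130.28787185464992
grip 317.01366987353254 91.31279243691124
```

View pics/w1.png

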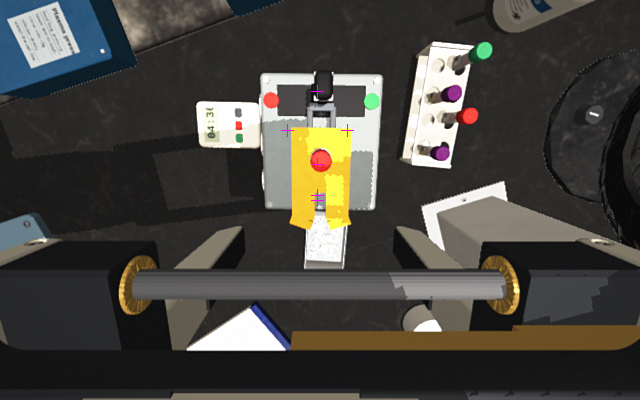

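The wrist view shows the plate at x 291-352 and y from 127 down, the head at (320,160) and the notch near (321,200). Reality lies about 3 px right of and 3 px above my predictions, so I'll refine it numerically.

Run:
```python
from h import *
d=cam('wrist'); im=d['img']; h=cv2.cvtColor(im,cv2.COLOR_BGR2HSV)
m=cv2.inRange(h,(15,130,120),(36,255,255)); m[:,:270]=0;m[:,370:]=0;m[:110]=0;m[235:]=0
def box(p): 
    c,s=np.cos(yaw),np.sin(yaw); r=np.array(p[:2])-O; return np.array([c*r[0]+s*r[1],-s*r[0]+c*r[1]])
for v in range(124,230,4):
    x=np.where(m[v])[0]
    if len(x):
        run=np.split(x,np.where(np.diff(x)>2)[0]+1)
        print(v,[(int(q[0]),int(q[-1])) for q in run],[(box(onz(d,q[0]-.5,v,111)).round(1).tolist(),box(onz(d,q[-1]+.5,v,111)).round(1).tolist()) for q in (run[0],run[-1])])
for u in (296,302,320,340,346): y=np.where(m[:,u])[0]; print(u,y[0],box(onz(d,u,y[0]-.5,111)).round(1))
for (lo,hi,r,z) in (((0,150,60),(8,255,255),(140,180,300,340),143),((0,150,60),(8,255,255),(90,112,260,282),60),((45,90,60),(85,255,255),(90,112,360,385),60)):
    k=cv2.inRange(h,lo,hi); q=np.zeros_like(k); q[r[0]:r[1],r[2]:r[3]]=k[r[0]:r[1],r[2]:r[3]]
    ys,xs=np.where(q); print(len(xs),xs.min(),xs.max(),ys.min(),ys.max(),'c',xs.mean(),ys.mean(),box(onz(d,xs.mean(),ys.mean(),z)),'top-edge',box(onz(d,xs.mean(),ys.min()-.5,z)))
cv2.imwrite('pics/w1c.png',cv2.resize(cv2.cvtColor(im,1) if 0 else im[115:235,260:380],None,fx=5,fy=5,interpolation=cv2.INTER_CUBIC))
```

```text
128 [(291, 343)] [([-26.4, 22.0], [26.2, 22.0]), ([-26.4, 22.0], [26.2, 22.0])]
132 [(291, 350)] [([-26.5, 18.2], [33.2, 18.1]), ([-26.5, 18.2], [33.2, 18.1])]
136 [(291, 350)] [([-26.6, 14.3], [33.3, 14.3]), ([-26.6, 14.3], [33.3, 14.3])]
140 [(291, 350)] [([-26.7, 10.4], [33.4, 10.3]), ([-26.7, 10.4], [33.4, 10.3])]
144 [(291, 349)] [([-26.8, 6.5], [32.5, 6.4]), ([-26.8, 6.5], [32.5, 6.4])]
148 [(291, 315), (326, 349)] [([-26.9, 2.5], [-1.7, 2.5]), ([8.4, 2.5], [32.6, 2.5])]
152 [(291, 311), (331, 349)] [([-27.0, -1.5], [-5.7, -1.5]), ([13.5, -1.5], [32.7, -1.5])]
156 [(291, 309), (331, 349)] [([-27.1, -5.5], [-7.8, -5.5]), ([13.5, -5.5], [32.8, -5.5])]
160 [(291, 309), (331, 349)] [([-27.2, -9.5], [-7.8, -9.5]), ([13.6, -9.6], [32.9, -9.6])]
164 [(291, 310), (331, 349)] [([-27.3, -13.6], [-6.8, -13.6]), ([13.6, -13.6], [33.0, -13.7])]
168 [(291, 313), (328, 349)] [([-27.4, -17.7], [-3.8, -17.7]), ([10.6, -17.7], [33.1, -17.7])]
172 [(291, 349)] [([-27.5, -21.8], [33.2, -21.9]), ([-27.5, -21.8], [33.2, -21.9])]
176 [(292, 348)] [([-26.5, -26.0], [32.3, -26.0]), ([-26.5, -26.0], [32
[... 948 characters left out ...]
)] [([-29.8, -73.6], [-5.1, -73.6]), ([11.0, -73.7], [34.6, -73.7])]
224 [(292, 311), (328, 349)] [([-27.8, -78.1], [-6.3, -78.2]), ([11.0, -78.2], [34.7, -78.2])]
228 [(303, 309), (330, 333)] [([-16.0, -82.7], [-8.4, -82.7]), ([13.2, -82.7], [17.5, -82.7])]
296 127 [-20.9  23.5]
302 128 [-15.   22.5]
320 128 [ 2.9 22.5]
340 128 [22.7 22.5]
346 129 [28.7 21.5]
339 311 331 149 170 c 320.47492625368733 160.14454277286137 [ 3.13407829 -6.41687873] top-edge [3.1260091  3.98017502]
188 263 278 92 107 c 270.76063829787233 99.80851063829788 [-52.9513652  53.4889474] top-edge [-52.57902405  62.3849257 ]
200 363 378 93 108 c 370.705 100.815 [60.96435427 52.32739715] top-edge [60.57307331 61.24824768]
```

View pics/w1c.png

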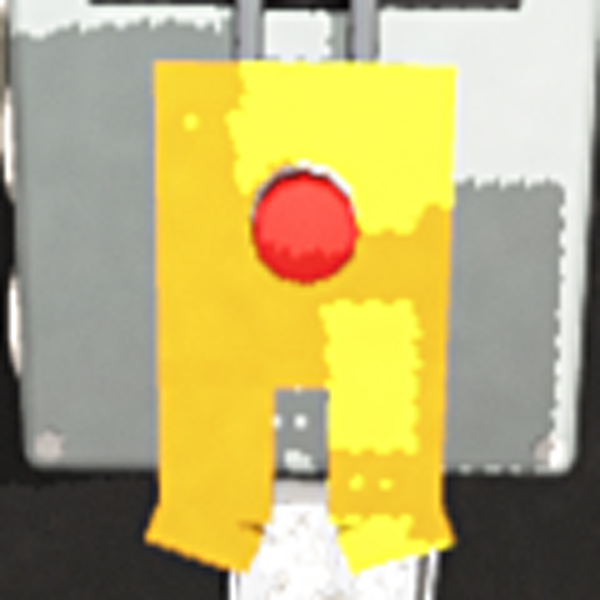

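```bash
cat >> h.py <<'E'
O=np.array(W(2.8,2.9,0)[:2]); yaw=-0.32; ORI=[np.pi,0,yaw+np.pi/2]
E
python3 - <<'E'
from h import *
f0=np.array(robot.current_contact_force())
robot.move_gripper(0.5)
robot.move_linear(W(0,-10,170),ori=ORI,speed=120)
print(robot.current_qpos())
print('hit',robot.move_linear(W(0,-10,116),speed=60,f_stop=10), robot.current_tcp_pos())
robot.move_gripper(0.0)
print(robot.current_gripper_width()*93,robot.current_finger_force(),f0,robot.current_contact_force(),robot.current_ft_torque(),robot.current_t())
d=cam('wrist'); cv2.imwrite('pics/w2.png',d['img'])
E
```

```text
[-1.05751604e-01  2.59627714e-01  1.65678127e+00 -1.91281057e-04
  1.22458558e+00  2.14091014e-01]
hit False [526.56967156  55.58464065 116.35995278]
19.16651455541801 30.000244975090027 [0.18981921 0.01875074 0.04295832] [-1.47541848 -0.38629426  1.37791225] [-0.06354542 -0.01749878  0.00330783] 6.0833
```

View pics/w2.png

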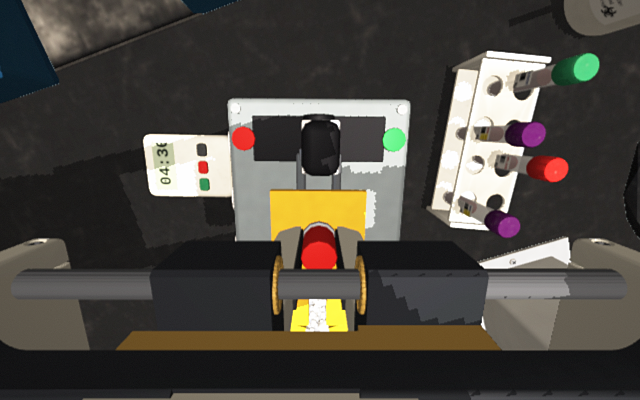

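The head is held centrally between the pads at (319,247), with only about 1.5 N of side load. Next I lift, move 44 mm along box -y, lower and slide in.

Run:
```python
from h import *
p=np.array(robot.current_tcp_pos()); ey=np.array([-np.sin(yaw),np.cos(yaw),0]); Z=np.array([0,0,1])
print(robot.move_linear(p+Z*20,speed=50,f_stop=15),robot.current_contact_force())
print(robot.move_linear(p+Z*52,speed=80,f_stop=15),robot.current_contact_force(),robot.current_gripper_width()*93)
robot.move_linear(p+Z*52-ey*45,speed=80)
print(robot.current_contact_force(),robot.current_tcp_pos())
d=cam('wrist'); s=cam('scene')
cv2.imwrite('pics/w3.png',np.hstack([d['img'][150:350,200:440],cv2.resize(s['img'][180:280,270:390],None,fx=2,fy=2)]))
```

```text
False [-0.07232858 -0.25699349  0.2764391 ]
False [-0.67801732  0.02306616 -1.4149653 ] 19.475841664808534
[-0.40654229 -0.26357995  0.14373406] [512.17673205  12.6216147  168.25178434]
```

View pics/w3.png

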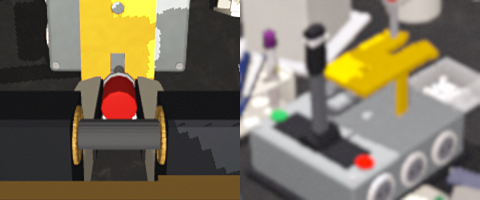

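The pin is clear of the bore, which now shows empty, and it hangs over the notch. Lowering now.

Run:
```python
from h import *
p=np.array(robot.current_tcp_pos()); ey=np.array([-np.sin(yaw),np.cos(yaw),0]); Z=np.array([0,0,1])
print(robot.move_linear(p-Z*42,speed=60,f_stop=5),robot.current_tcp_pos(),robot.current_contact_force())
print(robot.move_linear(p-Z*54,speed=15,f_stop=4),robot.current_tcp_pos(),robot.current_contact_force(),robot.current_t())
```

```text
False [512.49144147  13.03293948 126.41796111] [-0.70764031  0.65278324  0.18063717]
True [512.12023602  13.07142518 116.12207353] [-0.14932368  0.07738837  4.1029934 ] 9.5417
```

Run:
```python
from h import *
p=np.array(robot.current_tcp_pos()); ey=np.array([-np.sin(yaw),np.cos(yaw),0]); Z=np.array([0,0,1])
p[2]+=0.4; robot.move_linear(p,speed=10)
print(robot.move_linear(p+ey*6,speed=10,f_stop=4),(np.array(robot.current_tcp_pos())-p)@ey,robot.current_contact_force())
q=np.array(robot.current_tcp_pos()); q=q-ey*0.4-Z*0.6
robot.move_linear(q,speed=10); print(robot.current_contact_force(),robot.current_tcp_pos())
robot.move_gripper(0.45)
robot.move_linear(q+Z*70,speed=100)
print(robot.current_t())
d=cam('wrist');s=cam('scene')
cv2.imwrite('pics/w4.png',np.hstack([cv2.resize(d['img'][60:260,240:400],None,fx=3,fy=3),cv2.resize(s['img'][190:290,290:350],(320,600),interpolation=cv2.INTER_CUBIC)]))
```

```text
True 4.965833110165736 [ 0.33504617 -1.62954653  3.37889416]
[-2.37824224  1.27098676  5.52820416] [513.46373989  17.81331465 116.12389287]
12.1
```

View pics/w4.png

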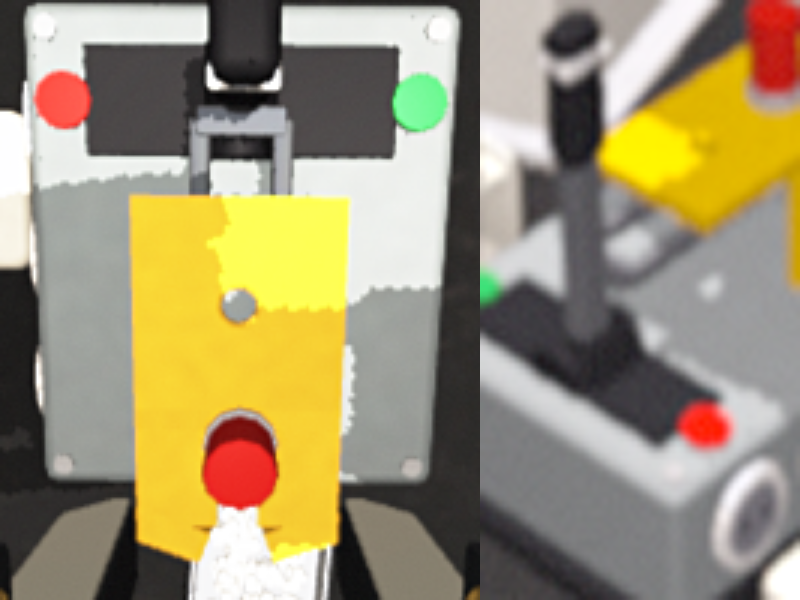

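The pin stands upright in the notch, collar flat and in against the closed end. Now the lever: push to off first.

Run:
```python
from h import *
def bx():
    c,s=np.cos(yaw),np.sin(yaw);p=np.array(robot.current_tcp_pos()); r=p[:2]-O; return (c*r[0]+s*r[1]).round(1),(-s*r[0]+c*r[1]).round(1),p[2].round(1)
p=robot.current_tcp_pos(); robot.move_linear([p[0],p[1],215],speed=150)
robot.move_gripper(0.0)
robot.move_linear(W(65,50,215),speed=200)
print(robot.move_linear(W(65,50,142),speed=150,f_stop=10),bx())
print(robot.move_linear(W(-70,50,142),speed=45,f_stop=14),bx(),robot.current_contact_force(),robot.current_t())
s=cam('scene');d=cam('wrist')
cv2.imwrite('pics/l1.png',np.hstack([cv2.resize(d['img'][50:250,220:420],(400,400)),cv2.resize(s['img'][180:280,270:370],(400,400))]))
```

```text
False (np.float64(65.3), np.float64(49.7), np.float64(142.9))
True (np.float64(-39.2), np.float64(50.3), np.float64(143.5)) [1.65181172 0.80088423 3.51244914] 16.8583
```

View pics/l1.png

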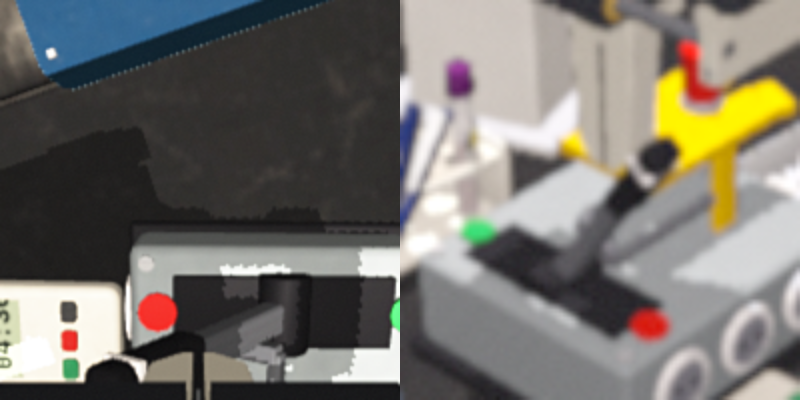

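The lever leans toward the red dot. I'll press again to confirm it is at the stop, then go over and throw it to on.

Run:
```python
from h import *
def bx():
    c,s=np.cos(yaw),np.sin(yaw);p=np.array(robot.current_tcp_pos()); r=p[:2]-O; return (c*r[0]+s*r[1]).round(1),(-s*r[0]+c*r[1]).round(1),p[2].round(1)
print(robot.move_linear(W(-60,50,143),speed=20,f_stop=18),bx(),robot.current_contact_force())
x=bx()[0]
robot.move_linear(W(x+6,50,145),speed=60)
s=cam('scene');im1=s['img'][190:270,300:360]
h=bx()
robot.move_linear(W(x+6,50,215),speed=150)
robot.move_linear(W(-120,50,215),speed=200)
t=cam('top');im2=t['img'][170:250,240:300]
print(robot.move_linear(W(-120,50,142),speed=150,f_stop=10),bx(),robot.current_t())
cv2.imwrite('pics/l2.png',np.hstack([cv2.resize(im1,None,fx=6,fy=6,interpolation=2),cv2.resize(im2,None,fx=6,fy=6,interpolation=2)]))
```

```text
True (np.float64(-39.8), np.float64(50.5), np.float64(144.6)) [ 2.00276885 -1.58039817  2.2988446 ]
False (np.float64(-119.1), np.float64(50.1), np.float64(142.3)) 19.6833
```

View pics/l2.png

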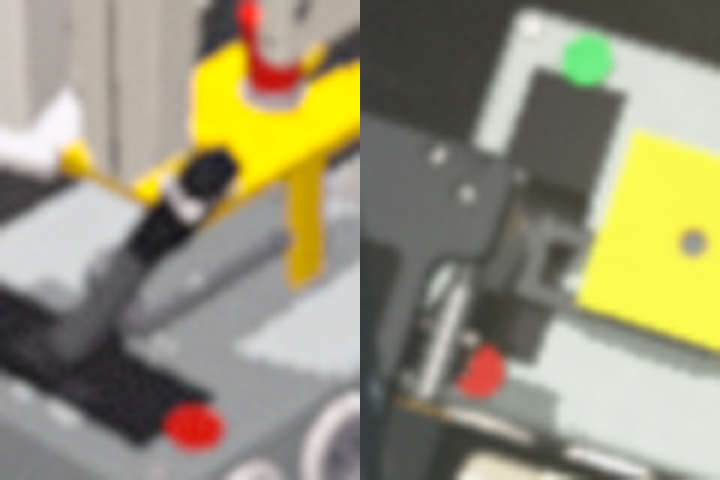

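It moved only 0.6 mm under 18 N, so it is at the off stop. Now the throw to on.

Run:
```python
from h import *
def bx():
    c,s=np.cos(yaw),np.sin(yaw);p=np.array(robot.current_tcp_pos()); r=p[:2]-O; return (c*r[0]+s*r[1]).round(1),(-s*r[0]+c*r[1]).round(1),p[2].round(1)
print(robot.move_linear(W(70,50,142),speed=50,f_stop=14),bx(),robot.current_contact_force())
if bx()[0]>25:
    print(robot.move_linear(W(65,50,142),speed=20,f_stop=18),bx(),robot.current_contact_force())
    x=bx()[0]
    robot.move_linear(W(x-8,50,145),speed=60)
    robot.move_linear(W(x-8,50,250),speed=150)
    robot.move_linear(W(-130,-30,300),speed=200)
print(robot.current_t())
s=cam('scene');t=cam('top')
cv2.imwrite('pics/l3.png',np.hstack([cv2.resize(s['img'][180:280,270:390],None,fx=4,fy=4,interpolation=2),cv2.resize(t['img'][170:270,240:320],None,fx=4,fy=4,interpolation=2)]))
```

```text
True (np.float64(38.5), np.float64(50.0), np.float64(141.9)) [-3.21786832  1.27601247  6.41971479]
True (np.float64(38.3), np.float64(50.0), np.float64(141.9)) [-3.63976825 -0.08189546  6.74237745]
25.25
```

View pics/l3.png

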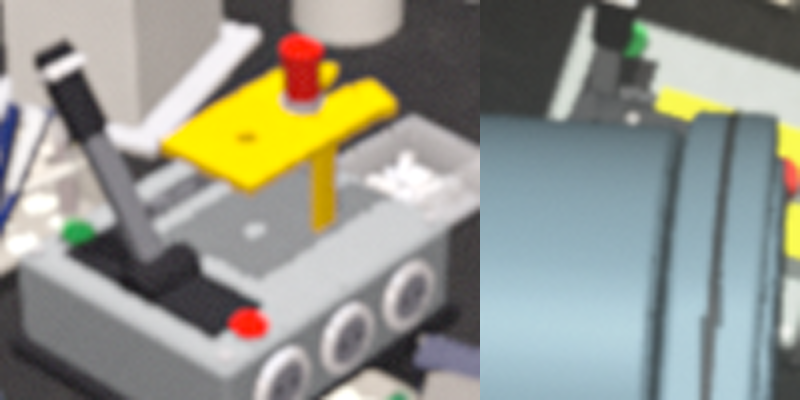

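The lever stands at the green on stop, with the stops symmetric at ±39 mm. The pin is parked upright and flat, and the robot is clear.

```bash
python3 -c "
from h import *
print(robot.hand_in())"
```

```text
the job is handed in; nothing more can be done
None
```

I handed the job in at about 25 s: the pin is parked in the notch against its closed end with its head flat on the plate, and the lever was then pushed to the off stop and thrown to the on stop. I never moved the rack, timer or clip box on purpose, but I took no final measurement of them.

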